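# Rock-test a base plate with a straightedge and set its centre pad level

## Task

The round-topped brass centre pad of the base plate stands proud of the two machined lands: take the straightedge by its grip, lay it gently lengthwise across both lands and the pad, let go, and with the fingertips press gently first on its yellow end, then on its blue end, to feel it rock. Then press down on the middle of the straightedge until it has pushed the pad level with the lands, never pressing harder than about 30 N, and check by pressing the yellow end and then the blue end once more that nothing rocks. Leave the straightedge lying there and everything else on the bench undisturbed, touching the plate and pad only with the straightedge.

Things in the scene. Friction and masses are not known exactly. Their poses are not given: they have to be found in the camera images.
- grip_centre (a point): centre of the straightedge's black grip, 16 wide (x) x 44 long (y) x 24 high mm, standing on the middle of the bar. The straightedge is a 0.2 to 0.4 kg bar 24 wide (x) x 160 long (y) x 14 mm thick, lying on the bench at the start; this point is 26 mm above its underside, 12 mm above the bar's top and 12 mm below the grip's top. Axes: y along the bar to the yellow end, z up
- underside (a point): centre of the straightedge's underside; axes as for the grip
- yellow_end (a point): point on the bar's top at its yellow end, 66 mm from the middle; the yellow length is 32 mm long, the place to press
- blue_end (a point): point on the bar's top at its blue end, 66 mm from the middle on the other side; the blue length is 32 mm long, the place to press
- straightedge: the straightedge as a whole; origin at the centre of its underside, y along the bar to the yellow end
- base_plate: grey base plate 70 (x) x 176 (y) x 10 mm, on four black rubber mounts fixed to the bench: it stays put but gives straight down by about 1 mm for every 12 N (its height varies by some mm from job to job). Bright machined lands, 56 (x) x 44 (y) mm, stand on it near both ends, centred 64 mm either side of the middle, with tops 18 mm above the origin. Origin: centre of the grey plate's underside; y along the plate, z up
- face_centre (a point): middle of the base plate at the height of the lands' tops; axes as for the base plate
- pad_top (a point): centre of the top of the brass centre pad, a bar with a half-round top, 34 mm across the plate (x) and 18 mm along it, in the middle between the lands
- centre_pad (a joint): height of the pad's top above the lands, m: 0 is level, above 0 is proud (the straightedge rocks on it and stays tipped to the side last pressed), below 0 sunk. It starts 2.5 to 4.5 mm proud, stays where it is left, and slides down stiffly under a push of about 9 N on it (so laying the straightedge on it hard pushes it down too early); it carries the straightedge's weight and a gentle press on the end of the straightedge without moving
- mould_block: white mould block 45x100x30 mm, loose bystander
- caliper: digital caliper 77x230x14 mm, loose bystander
- screwdriver: screwdriver 29x191x29 mm, loose bystander
- knob_violet: round violet knob, 44 mm wide, 24 mm high, loose bystander

How it is judged:
By the outcome, as a careful person would: the job done as asked, in the order asked, and still so for the second after the job is handed in, with the robot touching nothing.
It also fails if it takes over 72 s, if anything falls off the work surface, if the arm or the gripper's body presses on something with over 40 N, if the wrist force passes 120 N, or if a joint passes its speed limit or range.

## Robot

A 7-joint arm with a two-finger parallel gripper is mounted at the origin on the work surface; the furniture and walls round the work are solid. World frame = base frame: x ahead of the robot, y to its left, z up, the work surface at z = 0. Lengths are in m, angles in degrees, forces in N, time in s.
With the tool pointing down it reaches from about 0.4 to 0.85 m from the base axis. Payload 10.4 kg.
Tool frame: the origin (TCP) lies between the finger pads; the fingertips stand arm.finger_overhang ahead of it and the grasp point (between the pads) lies 5 mm behind it (arm.finger_overhang is the distance from the TCP to the fingertips, in m); y points along the fingers, z is the direction in which the jaws open and shut, and the axes are right-handed (so a half turn about y gives the same grasp; the last joint's range is limited). The gripper opens to 87 mm and grips with 3 to 60 N. Pads are 19 mm wide; open, the fingers measure 117 mm over their backs; the gripper's body (75 mm by 190 mm) begins 51 mm behind the grasp point.
Start: joints at [68.721, 19.034, -3.707, 83.658, 1.238, 77.344, -5.071], TCP at [0.214, -0.587, 0.197] pointing down, gripper open.
Joint ranges: [-148.97, 148.97], [-28.65, 121.19], [-84.17, 76.75], [9.2, 138.47], [-72.65, 252.65], [3.7, 117.97], [-149.18, 149.18]. Speed limits (degrees/s): [127.2, 127.2, 159.86, 159.86, 180, 180, 180].

## Interface

Orientations are given as a 3x3 rotation matrix whose columns are the frame's x, y, z axes.
In Python, from rig import arm gives the robot as it stands.
- The arm moves only by the shell command python3 -m pendant 'ROWS' [OPENING] [FORCE]. ROWS is text: rows parted by semicolons, each of 6 numbers parted by spaces: the shift along the tool's x, y, z in m, then the turn, a rotation vector about the tool's x, y, z in rad. A call has 1 to 5 rows; each row is the pose to reach, as a shift and turn from the pose measured when the call began, along the tool's axes at that moment; what a row does not reach only later rows make up. A row lasts 1/12 s, in which the tool goes at most 41.7 mm and 7.16 degrees, less where a joint would pass 70% of its speed; a pose out of reach is approached as far as the arm can. A call with a gripper value outside its range is refused whole. OPENING is the opening in per cent of the stroke, from 0 (shut) to 100 (fully open), set as the call begins (- or left out, the last holds). The fingers move at their own pace and stop on an object; FORCE is the grip in N (left out, the last holds). Time passes only in rows, so rows that repeat a pose let the fingers close. It gives the time, the measured TCP pose, the force and the opening at its end, in the units of the state.
- arm.state(): the state, without advancing time (a new reading comes with each control period).
- arm.grab_frame(name): name is "side" or "top"; returns a dict with "frame" (384x512x3 uint8, red, green, blue), "vertical_fov" (degrees; the focal length in pixels is half the picture's height over the tangent of half this angle, whatever the lens; pixels are square), "cx", "cy" (the principal point, pixels), "world_to_cam" (4x4, takes a point from world to camera coordinates). Camera axes: x right, y down, z forward; pixel columns grow to the right and rows downward; lengths in m; the calibration is good to about 2 mm. A picture is of the moment at which its call begins. There is no depth.
- arm.hand_in(): hands the job in, once; it reports no verdict.
The state is a dict: "time_s": time; "q": joint angles; "qvel": joint speeds; "effort": joint torques, N m; "eef_pos": TCP position; "ee_rot": TCP orientation; "force": force on the tool from outside, world axes, zero at the start; "moment": the same for the moment, N m; "width": finger opening in m.
Only numpy, scipy, OpenCV 4.12 (cv2) and the standard library are available. Lean on these libraries where they do the work, as an engineer would, in place of code of your own. Each camera call takes 0.05 s, during which the arm holds its last target. There are 200 camera calls.

## Working session

There is one attempt and no reset: what is moved stays moved. The work goes in short steps, Python scripts to look and compute and a shell command to move; the robot and the scene stay as the last step left them, time stands still between calls to the robot, and variables do not carry over. Pictures are saved under pics/ and viewed, about 8 in all and at most 12, crops included, and the job is handed in when it is done.

```bash
ls; mkdir -p pics; cat > h.py <<'E'
import numpy as np, cv2
from rig import arm
def snap(name,fn=None):
    f=arm.grab_frame(name)
    if fn: cv2.imwrite('pics/'+fn,f['frame'][:,:,::-1])
    return f
def ray(f,u,v):
    h=f['frame'].shape[0]; fl=h/2/np.tan(np.radians(f['vertical_fov']/2))
    T=np.array(f['world_to_cam']); R=T[:3,:3]; o=-R.T@T[:3,3]
    return o, R.T@np.array([(u-f['cx'])/fl,(v-f['cy'])/fl,1])
def onz(f,u,v,z):
    o,d=ray(f,u,v); return o+d*(z-o[2])/d[2]
def proj(f,p):
    h=f['frame'].shape[0]; fl=h/2/np.tan(np.radians(f['vertical_fov']/2))
    T=np.array(f['world_to_cam']); c=T[:3,:3]@np.array(p)+T[:3,3]
    return np.array([f['cx']+fl*c[0]/c[2], f['cy']+fl*c[1]/c[2]])
E
python3 - <<'E'
from h import *
np.set_printoptions(precision=4,suppress=True)
for n in('top','side'):
    f=snap(n,n+'1.png'); o,d=ray(f,256,192); print(n,o,d,f['vertical_fov'],f['cx'],f['cy'])
s=arm.state(); print(s); print(arm.finger_overhang)
E
```

```text
pics
top [ 0.3259 -0.0916  1.0111] [ 0.2208 -0.0127 -0.9753] 51.27406622963926 257.147783143205 188.11829772166098
side [ 0.575  -1.2981  0.6844] [-0.0163  0.8867 -0.4623] 42.903355882653734 249.48876519674397 193.03197936220735
{'time_s': 0.1, 'q': array([68.7227, 19.0698, -3.7083, 83.6996,  1.2362, 77.3416, -5.0705]), 'qvel': array([-0.0108,  0.0163,  0.007 , -0.121 ,  0.0373,  0.0139, -0.0728]), 'effort': array([  0.0007, -62.4549,   0.0243, -39.0717,  -0.0615,   0.0366,
         0.0001]), 'eef_pos': array([ 0.2135, -0.587 ,  0.1962]), 'ee_rot': array([[-0.9398, -0.0004,  0.3418],
       [-0.3418,  0.0012, -0.9398],
       [ 0.    , -1.    , -0.0012]]), 'force': array([-0.3851,  1.1657, -0.5142]), 'moment': array([-0.0188, -0.0179, -0.0272]), 'width': 0.08692287447929957}
0.014
```

View pics/top1.png

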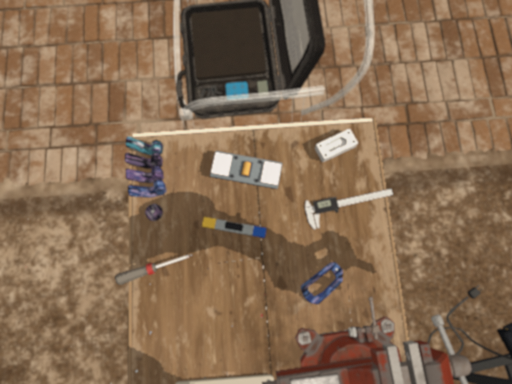

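View pics/side1.png

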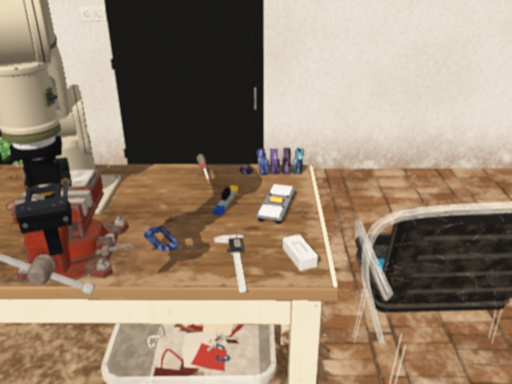

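Top view: the straightedge runs from yellow (208,223) to blue (260,231), with its grip at about (236,227). Plate lands are at (222,161) and (271,176), and the pad at (246,169). Side view: yellow (229,190), blue (220,210), lands (282,191) and (271,214).

```bash
cat > m.py <<'E'
from h import *
np.set_printoptions(precision=4,suppress=True)
def blob(f,box,kind):
    x0,y0,x1,y1=box; im=f['frame'][y0:y1,x0:x1]; hsv=cv2.cvtColor(im,cv2.COLOR_RGB2HSV)
    lo,hi={'yellow':((18,150,90),(32,255,255)),'blue':((105,120,40),(125,255,255)),'white':((0,0,195),(180,45,255)),'brass':((12,120,120),(32,255,255)),'black':((0,0,0),(180,255,50))}[kind]
    m=cv2.inRange(hsv,lo,hi); n,l,st,c=cv2.connectedComponentsWithStats(m)
    o=sorted([(st[i,4],c[i]+[x0,y0],st[i,:4]+[x0,y0,0,0]) for i in range(1,n)],key=lambda a:-a[0])
    return o[:3]
def tri(f,a,g,b):
    o1,d1=ray(f,*a);o2,d2=ray(g,*b);d1/=np.linalg.norm(d1);d2/=np.linalg.norm(d2)
    s=np.linalg.lstsq(np.c_[d1,-d2],o2-o1,rcond=None)[0]
    p,q=o1+s[0]*d1,o2+s[1]*d2; return (p+q)/2,np.linalg.norm(p-q)
E
python3 - <<'E'
from m import *
t=snap('top');s=snap('side');print(t.keys())
B={'top':{'yellow':(195,210,225,235),'blue':(245,220,272,242),'white':(200,145,290,192),'brass':(236,160,256,180),'black':(220,218,250,238)},
'side':{'yellow':(220,180,245,200),'blue':(205,195,230,220),'white':(255,180,300,225),'brass':(262,190,292,212),'black':(212,180,240,212)}}
for n,f in(('top',t),('side',s)):
    for k,b in B[n].items():
        for r in blob(f,b,k): print(n,k,*r)
tt=cv2.resize(t['frame'][140:245,190:290],None,fx=6,fy=6,interpolation=cv2.INTER_CUBIC)[:, :600]
ss=cv2.resize(s['frame'][175:225,205:305],None,fx=6,fy=6,interpolation=cv2.INTER_CUBIC)
cv2.imwrite('pics/t2.png',tt[:600,:,::-1]);cv2.imwrite('pics/s2.png',ss[:,:,::-1])
E
```

```text
dict_keys(['frame', 'vertical_fov', 'cx', 'cy', 'world_to_cam'])
top yellow 131 [208.0534 222.374 ] [202 217  13  12]
top blue 104 [258.8942 231.4615] [253 227  13  10]
top white 381 [270.7008 172.5617] [261 161  21  24]
top white 379 [221.438  163.5646] [211 152  21  24]
top brass 95 [246.0105 168.1474] [242 162   9  14]
top black 90 [233.5    225.7444] [226 222  16   8]
side yellow 56 [234.0536 187.7321] [229 185  10   9]
side blue 80 [218.85   209.7625] [214 206  11   9]
side white 243 [270.0453 210.6461] [258 205  24  13]
side white 184 [280.7989 189.6413] [270 185  22  11]
side brass 69 [275.9565 199.2899] [270 196  13   7]
side brass 44 [263.8409 193.7045] [262 190   7  12]
side brass 10 [290.7 208.6] [290 205   2   7]
side black 74 [225.4324 193.3784] [222 187   8  13]
```

View pics/t2.png

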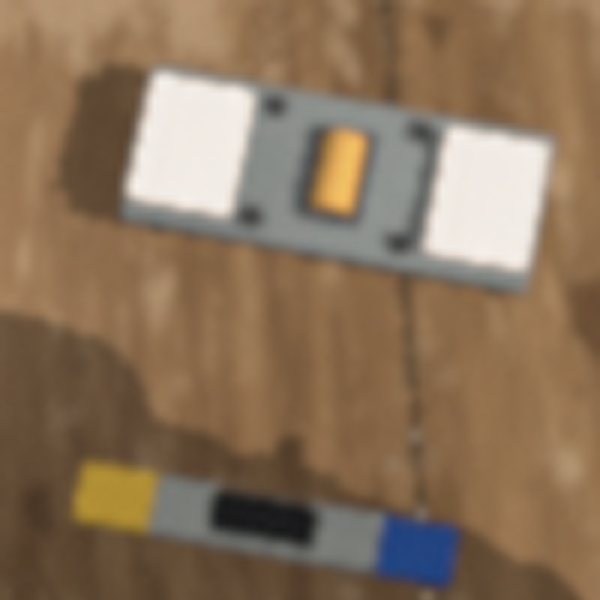

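View pics/s2.png

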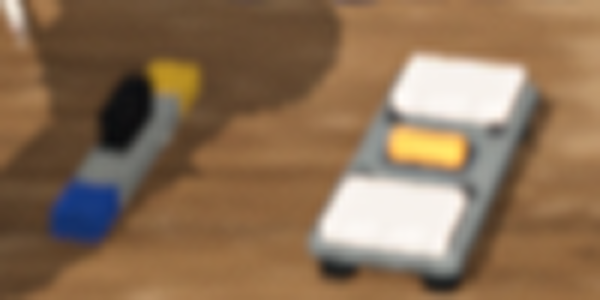

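The crops show the whole straightedge and plate, with clean masks: the white lands and the yellow and blue ends. Now the world positions.

```bash
python3 - <<'E'
from m import *
t=snap('top');s=snap('side')
A=dict(y=[208.05,222.37],b=[258.9,231.46],r=[270.7,172.56],l=[221.44,163.56],p=[246.0,168.15])
S=dict(r=[270.05,210.65],l=[280.8,189.64],p=[275.96,199.29])
P={k:tri(t,A[k],s,S[k]) for k in S}
for k in P: print(k,*P[k])
Y=onz(t,*A['y'],.013);Bl=onz(t,*A['b'],.013);c=(Y+Bl)/2;d=Y-Bl
print('edge',Y,Bl,c,np.linalg.norm(d),np.degrees(np.arctan2(d[1],d[0])))
for z in (.025,.03,.035):
  L=onz(t,*A['l'],z);R=onz(t,*A['r'],z);d=L-R
  print('plate',z,L,R,(L+R)/2,np.linalg.norm(d),np.degrees(np.arctan2(d[1],d[0])))
g=onz(t,233.5,225.74,.036);print('grip',g)
z=arm.state();print(z['time_s'],z['force'])
R=np.array(z['ee_rot']);print(np.degrees(np.arctan2(R[1,2],R[0,2])))
E
```

```text
r [ 0.594  -0.1457  0.0273] 0.0053857091016123
l [ 0.6268 -0.0216  0.0274] 0.005139261771639193
p [ 0.6106 -0.0835  0.0284] 0.003762114199130313
edge [0.4824 0.0211 0.013 ] [ 0.4505 -0.1048  0.013 ] [ 0.4664 -0.0418  0.013 ] 0.1297999651108482 75.79434599530498
plate 0.025 [ 0.6303 -0.0211  0.025 ] [ 0.5974 -0.1455  0.025 ] [ 0.6138 -0.0833  0.025 ] 0.1286983447779281 75.20421392097572
plate 0.03 [ 0.6287 -0.0214  0.03  ] [ 0.596  -0.1452  0.03  ] [ 0.6124 -0.0833  0.03  ] 0.12804581532330908 75.2042139209757
plate 0.035 [ 0.6272 -0.0218  0.035 ] [ 0.5946 -0.145   0.035 ] [ 0.6109 -0.0834  0.035 ] 0.1273932858686901 75.20421392097565
grip [ 0.466  -0.0434  0.036 ]
0.3 [ 0.2544 -0.4624  0.1256]
-70.01593670198866
```

```bash
cat > go.py <<'E'
import sys,numpy as np
from h import arm
from scipy.spatial.transform import Rotation as Ro
x,y,z,a=map(float,sys.argv[1:5]); a=np.radians(a)
s=arm.state(); R=np.array(s['ee_rot']); p=np.array(s['eef_pos'])
G=np.array([[np.sin(a),0,np.cos(a)],[-np.cos(a),0,np.sin(a)],[0,-1,0]])
print('shift',np.round(R.T@(np.array([x,y,z])-p),4),'turn',np.round(Ro.from_matrix(R.T@G).as_rotvec(),4),'F',np.round(s['force'],1),'t',s['time_s'],'w',round(s['width'],4),'p',p.round(4))
E
python3 go.py 0.466 -0.0425 0.12 -14.4; python3 -m pendant '0 0 0 0 0 0'
```

```text
shift [-0.4234  0.0769 -0.4257] turn [ 4.000e-04 -9.707e-01 -2.000e-04] F [ 0.3 -0.5  0.1] t 0.3 w 0.0872 p [ 0.2136 -0.5873  0.1967]
time_s: 0.38
eef_pos: [0.2136, -0.5872, 0.1966]
ee_rot: [[-0.94, -0.0, 0.342], [-0.342, 0.001, -0.94], [-0.0, -1.0, -0.001]]
force: [0.1, 0.7, -0.3]
width: 0.0868
```

```bash
python3 -m pendant '-0.14 0 -0.14 0 -0.32 0;-0.14 0 -0.14 0 -0.32 0;-0.14 0 -0.14 0 -0.32 0;-0.14 0 -0.14 0 -0.32 0;-0.14 0 -0.14 0 -0.32 0' 50 | head -3; python3 go.py 0.466 -0.0425 0.12 -14.4
```

```text
time_s: 0.8
eef_pos: [0.2987, -0.4047, 0.1968]
ee_rot: [[-0.783, 0.0, 0.622], [-0.622, 0.001, -0.783], [-0.0, -1.0, -0.0]]
shift [-0.3563  0.077  -0.1795] turn [ 2.000e-04 -6.481e-01 -5.000e-04] F [ 1.1  0.5 -1. ] t 0.8 w 0.0615 p [ 0.2987 -0.4047  0.1968]
```

```bash
python3 -m pendant '-0.356 0.02 -0.18 0 -0.648 0;-0.356 0.02 -0.18 0 -0.648 0;-0.356 0.02 -0.18 0 -0.648 0;-0.356 0.02 -0.18 0 -0.648 0;-0.356 0.02 -0.18 0 -0.648 0' | head -3; python3 go.py 0.466 -0.0425 0.12 -14.4
```

```text
time_s: 1.22
eef_pos: [0.3847, -0.2169, 0.1867]
ee_rot: [[-0.268, 0.001, 0.964], [-0.964, -0.0, -0.268], [0.0, -1.0, 0.001]]
shift [-0.1898  0.0667  0.0316] turn [-0.0006 -0.0197  0.0001] F [1.3 0.6 0.4] t 1.2167 w 0.0438 p [ 0.3847 -0.2169  0.1867]
```

```bash
python3 -m pendant '-0.19 0.067 0.032 0 -0.02 0;-0.19 0.067 0.032 0 -0.02 0;-0.19 0.067 0.032 0 -0.02 0;-0.19 0.067 0.032 0 -0.02 0;-0.19 0.067 0.032 0 -0.02 0' | head -3;python3 -m pendant '0 0 0 0 0 0;0 0 0 0 0 0' >/dev/null; python3 go.py 0.466 -0.0425 0.032 -14.4
python3 - <<'E'
from h import *
t=snap('top');s=snap('side')
a=cv2.resize(t['frame'][160:260,170:290],None,fx=4,fy=4);b=cv2.resize(s['frame'][130:230,180:300],None,fx=4,fy=4)
cv2.imwrite('pics/c3.png',np.vstack([a,b])[:600,:,::-1] if 0 else cv2.resize(np.hstack([a,b]),(800,333))[:,:,::-1])
E
```

```text
time_s: 1.63
eef_pos: [0.467, -0.0403, 0.1194]
ee_rot: [[-0.248, 0.002, 0.969], [-0.969, -0.001, -0.248], [0.0, -1.0, 0.002]]
shift [0.0048 0.0868 0.0002] turn [-0.0004  0.0051 -0.0006] F [-0.1 -0.6 -0.1] t 1.8 w 0.0435 p [ 0.467  -0.0378  0.1188]
```

View pics/c3.png

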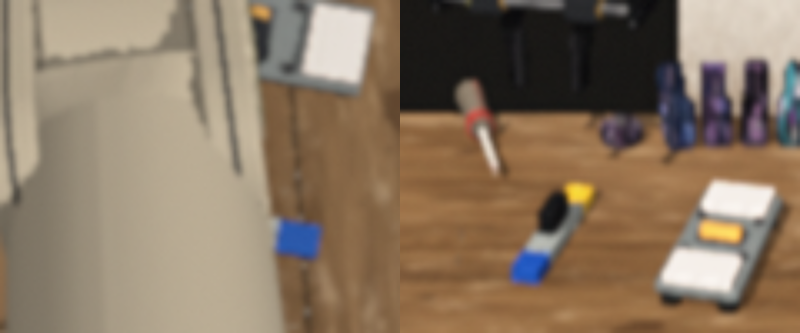

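The arm hides the straightedge from the top camera. In the side crop the two fingers, at (520,60) and (578,60), straddle the line of the grip at (553,208), so I'll descend.

```bash
python3 -m pendant '0.005 0.05 0 0 0.005 0;0.005 0.075 0 0 0.005 0;0.005 0.086 0 0 0.005 0;0.005 0.086 0 0 0.005 0;0.005 0.086 0 0 0.005 0' ; python3 go.py 0.466 -0.0425 0.032 -14.4
```

```text
time_s: 2.32
eef_pos: [0.466, -0.0466, 0.0345]
ee_rot: [[-0.255, 0.002, 0.967], [-0.967, -0.001, -0.255], [0.0, -1.0, 0.002]]
force: [0.5, -0.1, 0.7]
width: 0.0434
shift [-0.004   0.0025 -0.0011] turn [-0.0017 -0.006   0.0005] F [ 0.5 -0.1  0.7] t 2.3167 w 0.0434 p [ 0.466  -0.0466  0.0345]
```

```bash
python3 -m pendant '0 0 0 0 0 0;0 0 0 0 0 0;0 0 0 0 0 0;0 0 0 0 0 0;0 0 0 0 0 0' 10 15; python3 go.py 0.466 -0.0425 0.032 -14.4
```

```text
time_s: 2.73
eef_pos: [0.4663, -0.0467, 0.0351]
ee_rot: [[-0.255, 0.002, 0.967], [-0.967, -0.001, -0.255], [0.001, -1.0, 0.003]]
force: [-0.3, 0.8, -0.3]
width: 0.0178
shift [-0.004   0.0031 -0.0014] turn [-0.0026 -0.0061  0.0006] F [-0.3  0.8 -0.3] t 2.7333 w 0.0178 p [ 0.4663 -0.0467  0.0351]
```

```bash
python3 -m pendant '0 0 0 0 0 0;0 0 0 0 0 0;0 0 0 0 0 0' 5 30 >/dev/null; python3 -m pendant '0 -0.02 0 0 0 0;0 -0.05 0 0 0 0;0 -0.06 0 0 0 0;0 -0.06 0 0 0 0;0 -0.06 0 0 0 0'; python3 go.py 0.612 -0.084 0.09 -14.8
python3 - <<'E'
from m import *
s=snap('side');t=snap('top')
for k,b in (('yellow',(180,120,260,215)),('blue',(180,120,260,220))):print(k,blob(s,b,k)[:1])
for k,b in (('yellow',(170,190,240,260)),('blue',(230,190,300,260))):print(k,blob(t,b,k)[:1])
E
```

```text
time_s: 3.4
eef_pos: [0.4665, -0.0468, 0.0952]
ee_rot: [[-0.255, 0.003, 0.967], [-0.967, -0.002, -0.255], [0.001, -1.0, 0.004]]
force: [0.3, -0.9, -0.4]
width: 0.0044
shift [-0.0011  0.0058  0.1502] turn [-0.0037  0.0008  0.0009] F [ 0.3 -0.9 -0.4] t 3.4 w 0.0044 p [ 0.4665 -0.0468  0.0952]
yellow [(np.int32(87), array([222.5747, 134.0805]), array([209, 132,  30,   5]))]
blue [(np.int32(81), array([218.8025, 209.8272]), array([214, 206,  11,   9]))]
yellow []
blue [(np.int32(55), array([261.6364, 231.4364]), array([259, 227,   7,  10]))]
```

The gripper closed to 4.4 mm, so the grasp missed. I'll look.

```bash
python3 - <<'E'
from m import *
s=snap('side');t=snap('top')
a=cv2.resize(s['frame'][110:230,160:300],None,fx=5,fy=5,interpolation=cv2.INTER_CUBIC);cv2.imwrite('pics/s4.png',a[:,:,::-1])
st=arm.state();p=np.array(st['eef_pos'])
print(proj(s,p-[0,0,.014]),proj(s,p),p, st['width'])
print('pred grip', proj(s,[.4664,-.0418,.026]),'ends',proj(s,[.4824,.0211,.014]),proj(s,[.4505,-.1048,.014]))
E
```

```text
[225.4552 177.0478] [225.2654 172.5987] [ 0.4655 -0.0465  0.0941] 0.004554170508569428
pred grip [226.5957 193.0922] ends [233.3939 186.9537] [219.6021 207.3164]
```

View pics/s4.png

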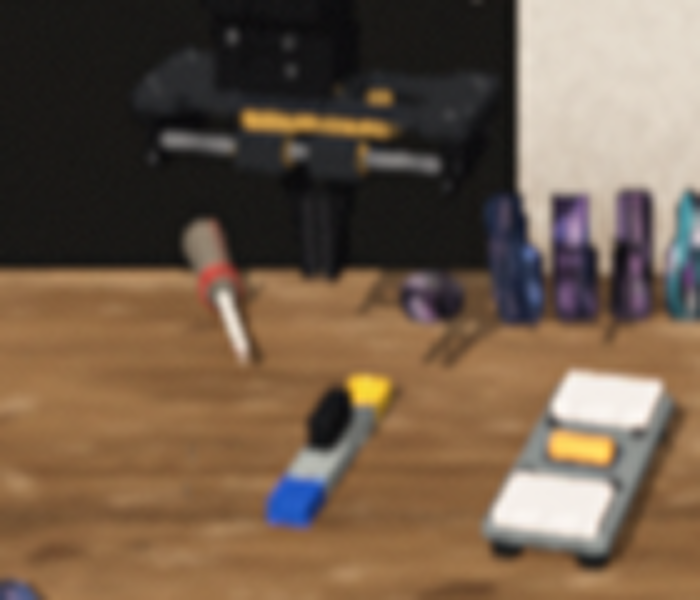

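The side view shows the closed fingertips at about pixel (224,165.6), but the state predicts (225.5,177). The tool seems to sit higher, or farther off, than reported. I'll compare with the start pictures.

```bash
python3 - <<'E'
from m import *
s=snap('side');t=snap('top')
p=np.array([.2135,-.587,.1966])
out=[]
for f,n in((t,'top1'),(s,'side1')):
    im=cv2.imread(f'pics/{n}.png'); u=proj(f,p-[0,0,.014]);w=proj(f,p+[0,0,.056]);print(n,u,w)
    x0=int(np.clip(u[0]-65,0,382));y0=int(np.clip(u[1]-65,0,254))
    c=cv2.resize(im[y0:y0+130,x0:x0+130],None,fx=3,fy=3,interpolation=cv2.INTER_CUBIC)
    for q,col in((u,(0,255,0)),(w,(0,255,255))): cv2.circle(c,tuple(int(v) for v in (q-[x0,y0])*3),3,col,-1)
    print(x0,y0); out.append(c)
c=cv2.resize(t['frame'][150:280,180:310],None,fx=3,fy=3)[:,:,::-1]
cv2.imwrite('pics/c5.png',np.hstack(out))
st=arm.state();print(st['q'],st['eef_pos'])
E
```

```text
top1 [511.9597 323.1746] [536.0544 326.9799]
382 254
side1 [ 61.6848 257.4613] [ 53.7929 223.911 ]
0 192
[ 36.5155   7.278  -38.1867 112.289    5.1426  62.0107 -18.5926] [ 0.4657 -0.0465  0.0944]
```

View pics/c5.png

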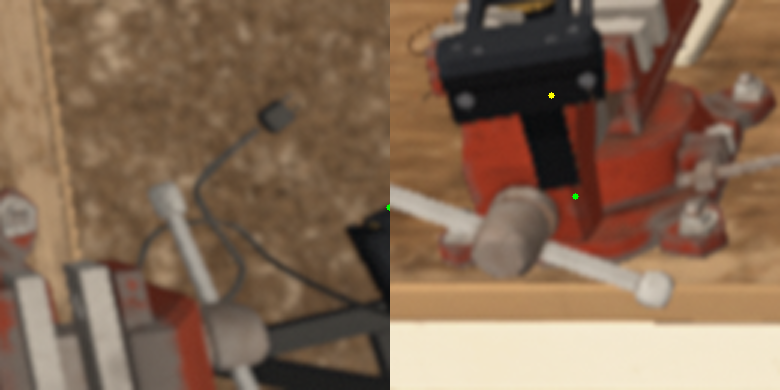

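```bash
python3 -m pendant '-0.004 0.03 0 0 0 0;-0.004 0.055 0 0 0 0;-0.004 0.056 0 0 0 0;-0.004 0.056 0 0 0 0' 0 10|sed -n 2p;  python3 -m pendant '0 0.002 0 0 0 0;0 0.003 0 0 0 0;0 0.003 0 0 0 0'; python3 - <<'E'
from m import *
s=snap('side')
a=cv2.resize(s['frame'][130:230,180:300],None,fx=5,fy=5,interpolation=cv2.INTER_CUBIC);cv2.imwrite('pics/s6.png',a[:,:,::-1])
E
```

```text
eef_pos: [0.4656, -0.0423, 0.0375]
time_s: 4.28
eef_pos: [0.4662, -0.0424, 0.0354]
ee_rot: [[-0.254, -0.001, 0.967], [-0.967, 0.0, -0.254], [0.0, -1.0, -0.001]]
force: [-0.2, -0.4, -0.6]
width: 0.0004
```

View pics/s6.png

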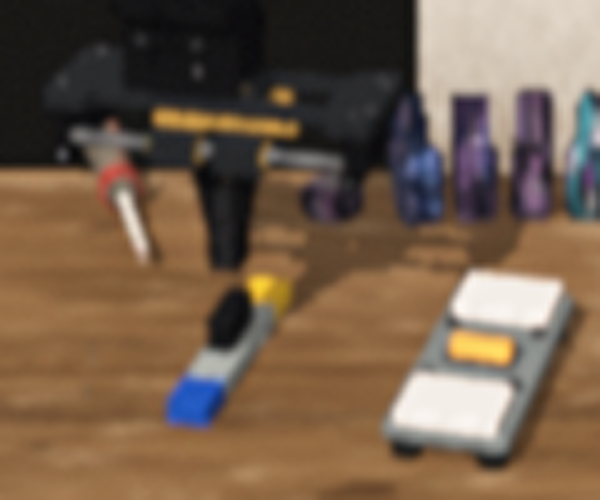

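In the side view the closed tip is at (225,183), above and just short of the grip top at about (227,188), with no contact. I'll lower slowly, watching the force.

```bash
python3 -m pendant '0 0.003 0 0 0 0;0 0.003 0 0 0 0'|sed -n '2p;4p';  python3 -m pendant '0 0.003 0 0 0 0;0 0.003 0 0 0 0'|sed -n '2p;4p'; python3 -m pendant '0 0.003 0 0 0 0;0 0.003 0 0 0 0'|sed -n '2p;4p'
```

```text
eef_pos: [0.4664, -0.0427, 0.0325]
force: [-0.1, -0.8, 0.8]
eef_pos: [0.4663, -0.0427, 0.0292]
force: [-0.4, -0.4, -0.2]
eef_pos: [0.4659, -0.0427, 0.0256]
force: [-0.6, -0.2, -0.2]
```

```bash
python3 -m pendant '0 0.002 0 0 0 0;0 0.002 0 0 0 0'|sed -n '2p;4p';  python3 -m pendant '0 0.002 0 0 0 0;0 0.002 0 0 0 0'|sed -n '2p;4p'; python3 - <<'E'
from m import *
s=snap('side');t=snap('top')
a=cv2.resize(s['frame'][160:220,200:260],None,fx=10,fy=10,interpolation=cv2.INTER_CUBIC);
cv2.imwrite('pics/s7.png',a[:,:,::-1])
p=np.array(arm.state()['eef_pos']);print(p,proj(s,p-[0,0,.014]))
E
```

```text
eef_pos: [0.4656, -0.0427, 0.0232]
force: [0.5, -0.9, 0.3]
eef_pos: [0.4653, -0.0427, 0.0208]
force: [-0.5, 0.6, 0.1]
[ 0.4655 -0.0427  0.0211] [226.5148 198.9575]
```

View pics/s7.png

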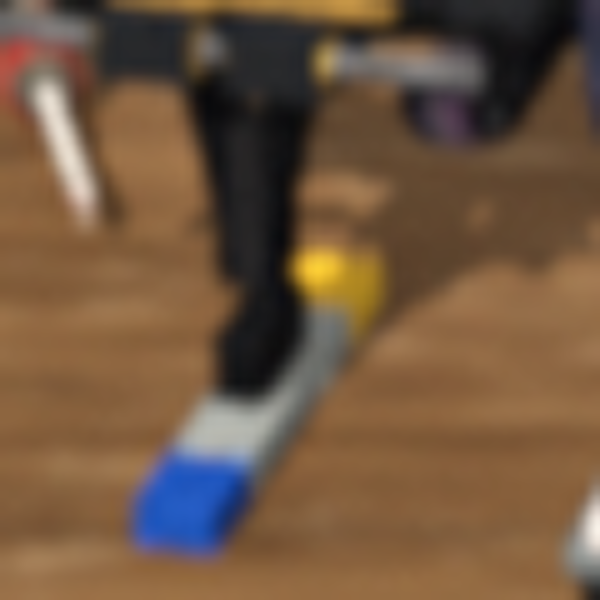

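The tip is now at (223,187), with the grip drawn in front of it. So the tool looks farther back (+y) than the state says. I'll feel further down to check z.

```bash
python3 -m pendant '0 0.002 0 0 0 0;0 0.002 0 0 0 0'|sed -n '2p;4p';  python3 -m pendant '0 0.002 0 0 0 0;0 0.002 0 0 0 0'|sed -n '2p;4p'; python3 -m pendant '0 0.002 0 0 0 0;0 0.002 0 0 0 0'|sed -n '2p;4p'; python3 - <<'E'
from m import *
s=snap('side');t=snap('top')
for f,n in ((s,'side'),(t,'top')):
  print(n,'origin',proj(f,[0,0,0]))
  T=np.array(f['world_to_cam']);print(T)
for u,v in((223.2,187.5),(225,187.5)): print(onz(s,u,v,.007))
cv2.imwrite('pics/t8raw.png',t['frame'][:,:,::-1]);cv2.imwrite('pics/s8raw.png',s['frame'][:,:,::-1])
E
```

```text
eef_pos: [0.4653, -0.0427, 0.0188]
force: [0.4, 0.4, -0.2]
eef_pos: [0.4652, -0.0426, 0.0165]
force: [1.2, -0.5, -0.3]
eef_pos: [0.4649, -0.0426, 0.0141]
force: [-0.2, -0.6, -0.1]
side origin [ 74.525  194.6076]
[[ 0.9996  0.0252 -0.0156 -0.5313]
 [-0.0021 -0.4643 -0.8857  0.0048]
 [-0.0296  0.8853 -0.464   1.4838]
 [ 0.      0.      0.      1.    ]]
top origin [227.0337 433.1697]
[[-0.0706 -0.9975 -0.     -0.0683]
 [-0.9706  0.0687 -0.2306  0.5558]
 [ 0.23   -0.0163 -0.973   0.9074]
 [ 0.      0.      0.      1.    ]]
[0.4504 0.0314 0.007 ]
[0.4559 0.0313 0.007 ]
```

```bash
python3 - <<'E'
from m import *
s=snap('side');t=snap('top');st=arm.state();p=np.array(st['eef_pos']);R=np.array(st['ee_rot'])
out=[]
for f,(x0,y0,x1,y1) in ((t,(170,160,300,300)),(s,(170,120,300,260))):
    c=cv2.resize(f['frame'][y0:y1,x0:x1],None,fx=3,fy=3,interpolation=cv2.INTER_CUBIC)[:,:,::-1].copy()
    D=lambda P,col:cv2.circle(c,tuple(int(v) for v in (proj(f,P)-[x0,y0])*3),2,col,-1)
    D(p-[0,0,.014],(0,255,0))
    for sx in(-.0375,.0375):
        for sz in(-.095,.095): D(p+R@[sx,-.056,sz],(0,255,255))
    for y in(-.08,.08):
        D(np.array([.4664,-.0418,.014])+y*np.array([.2455,.9694,0]),(255,0,255))
    out.append(c)
cv2.imwrite('pics/c9.png',np.hstack(out)); print(p,st['force'])
E
```

```text
[ 0.4652 -0.0427  0.0145] [-0.087  -0.2811 -0.1856]
```

View pics/c9.png

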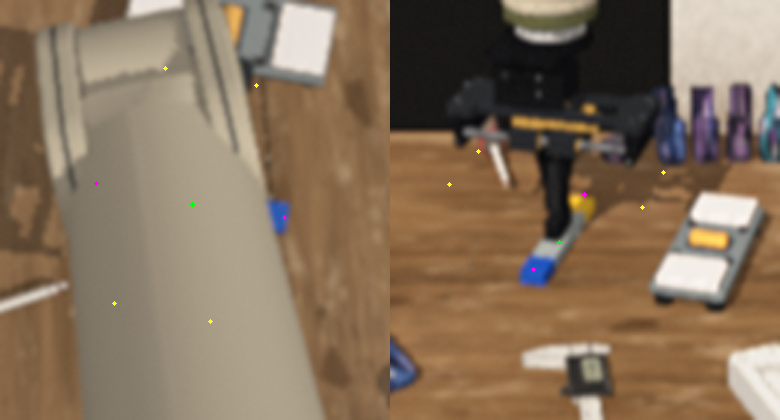

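The top view shows only the arm. In the side view the whole gripper sits well above its predicted outline, while its width (depth) agrees, so it is most likely really about 35 mm higher than the state implies. I'll keep feeling for the grip's top.

```bash
for i in 1 2 3 ; do :; done; python3 -m pendant '0 0.002 0 0 0 0;0 0.002 0 0 0 0'|sed -n '2p;4p';  python3 -m pendant '0 0.002 0 0 0 0;0 0.002 0 0 0 0'|sed -n '2p;4p'
```

```text
eef_pos: [0.4656, -0.0427, 0.0129]
force: [-0.1, -1.0, 3.9]
eef_pos: [0.4665, -0.0429, 0.0129]
force: [-11.0, 0.3, 30.9]
```

Contact came at z = 0.013. That fits the grip top with a 37 mm offset, but it also fits bench contact. To tell them apart I'll step aside to clear bench and probe there.

```bash
python3 -m pendant '0 -0.006 0 0 0 0;0 -0.01 0 0 0 0;0 -0.01 0 0 0 0'|sed -n '2p;4p';  python3 -m pendant '0 0 -0.04 0 0 0;0 0 -0.06 0 0 0;0 0 -0.06 0 0 0;0 0 -0.06 0 0 0'|sed -n '2p;4p'; python3 - <<'E'
from m import *
s=snap('side')
for k,b in (('yellow',(220,180,245,200)),('blue',(205,195,230,220))):print(k,blob(s,b,k)[:1])
c=cv2.resize(s['frame'][150:220,170:260],None,fx=8,fy=8,interpolation=cv2.INTER_CUBIC)[:,:,::-1]
cv2.imwrite('pics/s10.png',c)
E
python3 go.py 0.4 -0.02 0.014 -14.6
```

```text
eef_pos: [0.4671, -0.0429, 0.0236]
force: [-1.0, -0.2, 0.1]
eef_pos: [0.4085, -0.028, 0.0233]
force: [-0.3, 0.2, -0.0]
yellow [(np.int32(63), array([233.6825, 187.619 ]), array([229, 184,  10,   9]))]
blue [(np.int32(81), array([218.8025, 209.8272]), array([214, 206,  11,   9]))]
shift [-0.0053  0.0096 -0.0112] turn [-0.0019 -0.0027  0.0022] F [-0.1 -0.3  0.4] t 6.9333 w 0.0003 p [ 0.4095 -0.028   0.0236]
```

View pics/s10.png

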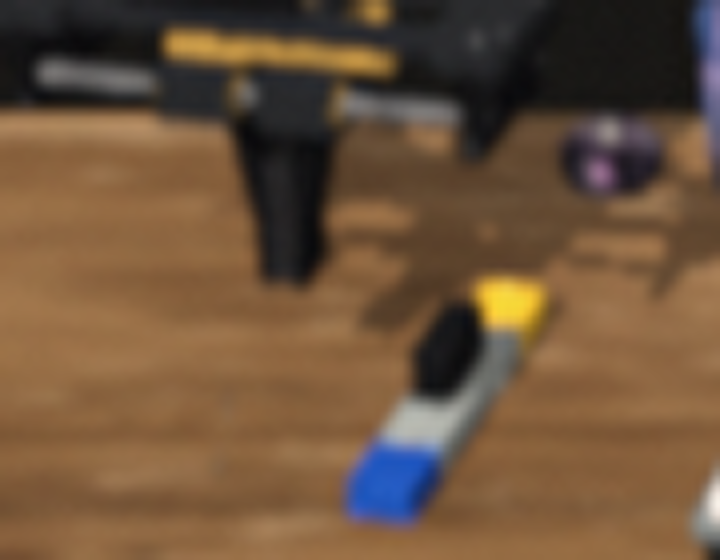

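The finger's shadow tip, at crop (370,325), is well away from the fingertip at (288,280), so the tip is some 40 mm above the bench. That confirms contact was on the grip top (0.038). The real fingertips are therefore at reported TCP z + 0.025 rather than − 0.014, about 39 mm higher than stated. The straightedge has not moved, so I'll regrasp with this correction.

```bash
python3 go.py 0.467 -0.0425 0.034 -14.4;python3 -m pendant '0 -0.01 0 0 0 0;0 -0.01 0.03 0 0 0;-0.002 -0.01 0.059 0 0 0;-0.002 -0.01 0.059 0 0 0;-0.002 -0.01 0.059 0 0 0' 50 15|sed -n '2p;4,5p';python3 go.py 0.467 -0.0425 -0.006 -14.4
```

```text
shift [-0.0006 -0.0103  0.0594] turn [-0.0019 -0.0062  0.0022] F [-0.1 -0.3  0.4] t 6.9333 w 0.0003 p [ 0.4095 -0.028   0.0236]
eef_pos: [0.4686, -0.041, 0.0341]
force: [-0.1, 0.2, -0.1]
width: 0.0261
shift [ 0.0018  0.0401 -0.0012] turn [-0.0019 -0.0069  0.0004] F [-0.1  0.2 -0.1] t 7.35 w 0.0261 p [ 0.4686 -0.041   0.0341]
```

```bash
python3 -m pendant '0.001 0 0 0 -0.007 0;0.001 0 0 0 -0.007 0;0.001 0 0 0 -0.007 0;0.001 0.01 0 0 -0.007 0;0.001 0.02 0 0 -0.007 0'|sed -n '2p;4,5p';python3 -m pendant '0 0.008 0 0 0 0;0 0.015 0 0 0 0;0 0.019 0 0 0 0;0 0.019 0 0 0 0'|sed -n '2p;4,5p';python3 go.py 0.467 -0.0425 -0.006 -14.4
```

```text
eef_pos: [0.4685, -0.0422, 0.0137]
force: [-0.4, -0.3, -0.9]
width: 0.0429
eef_pos: [0.4677, -0.042, -0.0065]
force: [-0.2, 0.7, 0.6]
width: 0.0434
shift [ 0.0006 -0.0005 -0.0006] turn [-0.0013  0.0002  0.0008] F [-0.2  0.7  0.6] t 8.1 w 0.0434 p [ 0.4677 -0.042  -0.0065]
```

```bash
for i in 1; do python3 -m pendant '0 0 0 0 0 0;0 0 0 0 0 0;0 0 0 0 0 0;0 0 0 0 0 0;0 0 0 0 0 0' 5 20; done;  python3 -m pendant '0 0 0 0 0 0;0 0 0 0 0 0;0 0 0 0 0 0' 5 30;
```

```text
time_s: 8.52
eef_pos: [0.4678, -0.0421, -0.0062]
ee_rot: [[-0.249, 0.001, 0.969], [-0.969, -0.001, -0.249], [0.001, -1.0, 0.001]]
force: [-3.8, 1.2, 2.6]
width: 0.0181
time_s: 8.77
eef_pos: [0.4676, -0.0421, -0.0063]
ee_rot: [[-0.249, 0.001, 0.969], [-0.969, -0.001, -0.249], [0.001, -1.0, 0.001]]
force: [0.3, 0.1, -1.4]
width: 0.0158
```

The grip is held, 15.8 mm wide. Lifting and moving over the plate.

```bash
python3 -m pendant '0 -0.01 0 0 0 0;0 -0.03 0 0 0 0;0 -0.055 0 0 0 0;0 -0.065 0 0 0 0;0 -0.065 0 0 0 0';python3 go.py 0.612 -0.0835 0.058 -14.8
```

```text
time_s: 9.18
eef_pos: [0.4694, -0.0423, 0.0612]
ee_rot: [[-0.249, 0.005, 0.969], [-0.969, -0.003, -0.249], [0.001, -1.0, 0.006]]
force: [1.0, -0.0, -2.9]
width: 0.0157
shift [0.0044 0.0041 0.1483] turn [-0.0059  0.0069  0.0012] F [ 1.  -0.  -2.9] t 9.1833 w 0.0157 p [ 0.4694 -0.0423  0.0612]
```

```bash
python3 -m pendant '0.001 0 0.03 0 0.007 0;0.002 0 0.07 0 0.007 0;0.003 0 0.11 0 0.007 0;0.004 0 0.14 0 0.007 0;0.004 0 0.148 0 0.007 0' >/dev/null;python3 -m pendant '0 0 0 0 0 0;0 0 0 0 0 0;0 0 0 0 0 0'|sed -n '2,4p';python3 go.py 0.612 -0.0835 0.058 -14.8
cat > look.py <<'E'
from m import *
import sys
s=snap('side');t=snap('top');st=arm.state();p=np.array(st['eef_pos'])
for f,n,b in ((s,'side',(230,140,320,240)),(t,'top',(170,110,310,220))):
  for k in('yellow','blue','white'):
    for r in blob(f,b,k)[:2]: print(n,k,*r)
E
python3 look.py
```

```text
eef_pos: [0.6132, -0.0845, 0.0591]
ee_rot: [[-0.257, 0.004, 0.966], [-0.966, -0.002, -0.257], [0.001, -1.0, 0.004]]
force: [-0.3, 0.4, -3.1]
shift [-0.0006  0.0011 -0.0014] turn [-0.004  -0.0019  0.0012] F [-0.3  0.4 -3.1] t 9.85 w 0.0153 p [ 0.6132 -0.0845  0.0591]
side yellow 72 [274.6111 151.5556] [262 149  30   6]
side yellow 25 [285.44 174.88] [284 172   4   7]
side blue 89 [270.9326 196.5169] [266 192  11  10]
side blue 16 [264.   167.25] [263 162   3  10]
side white 250 [269.992 210.708] [258 204  24  14]
side white 146 [312.8014 147.7329] [286 140  34  23]
top yellow 46 [216.3696 156.9565] [214 152   6  10]
top white 82 [216.3902 168.7805] [212 164  10  10]
```

```bash
python3 - <<'E'
from m import *
s=snap('side')
b=onz(s,271.7,194.1,.0793);u=np.array([.2554,.9668,0])
print('blue',b,'centre',b+.064*u)
for z in(.026,.029): print('land near',onz(s,270.0,210.67,z),'far',onz(s,280.8,189.64,z),(onz(s,270.0,210.67,z)+onz(s,280.8,189.64,z))/2)
E
python3 go.py 0.612 -0.0835 0.058 -14.8
```

```text
blue [ 0.5955 -0.1498  0.0793] centre [ 0.6119 -0.0879  0.0793]
land near [ 0.5913 -0.1451  0.026 ] far [ 0.6245 -0.0207  0.026 ] [ 0.6079 -0.0829  0.026 ]
land near [ 0.5912 -0.1503  0.029 ] far [ 0.6242 -0.0265  0.029 ] [ 0.6077 -0.0884  0.029 ]
shift [-0.0007  0.0022 -0.002 ] turn [-0.0059 -0.0019  0.0014] F [ 0.  -0.  -2.8] t 10.0 w 0.0154 p [ 0.6138 -0.0847  0.0602]
```

```bash
python3 -m pendant '0 0.01 -0.003 0.001 0 0;0 0.018 -0.003 0.002 0 0;0 0.024 -0.003 0.004 0 0;0 0.026 -0.003 0.005 0 0;0 0.026 -0.003 0.005 0 0'|sed -n '2,4p'; python3 -m pendant '0 0 0 0 0 0;0 0 0 0 0 0'|sed -n '2,4p'
```

```text
eef_pos: [0.6103, -0.084, 0.0332]
ee_rot: [[-0.257, 0.009, 0.966], [-0.966, -0.004, -0.257], [0.002, -1.0, 0.009]]
force: [0.2, 1.2, -3.4]
eef_pos: [0.6104, -0.0839, 0.0332]
ee_rot: [[-0.257, 0.009, 0.966], [-0.966, -0.004, -0.257], [0.001, -1.0, 0.009]]
force: [-0.1, -0.5, -2.4]
```

```bash
python3 -m pendant '0 0.001 0 -0.005 0 0;0 0.002 0 -0.01 0 0;0 0.003 0 -0.01 0 0;0 0.003 0 -0.01 0 0'|sed -n '2,4p'; python3 -m pendant '0 0.001 0 0 0 0;0 0.001 0 0 0 0;0 0.001 0 0 0 0'|sed -n '2,4p';python3 go.py 0.6105 -0.0840 0.025 -14.8
```

```text
eef_pos: [0.6104, -0.0839, 0.03]
ee_rot: [[-0.257, -0.001, 0.966], [-0.966, -0.001, -0.257], [0.001, -1.0, -0.001]]
force: [-0.1, -0.1, -2.8]
eef_pos: [0.6106, -0.0839, 0.0293]
ee_rot: [[-0.257, -0.001, 0.966], [-0.966, -0.001, -0.257], [0.001, -1.0, -0.0]]
force: [-1.6, 0.6, 0.0]
shift [ 0.0001  0.0043 -0.0001] turn [ 0.0004 -0.0019  0.0014] F [-1.6  0.6  0. ] t 11.1667 w 0.0158 p [ 0.6106 -0.0839  0.0293]
```

```bash
python3 -m pendant '0 0.001 0 0 0 0;0 0.001 0 0 0 0'|sed -n '2,4p'; python3 -m pendant '0 0.0008 0 0 0 0;0 0.0008 0 0 0 0'|sed -n '2p;4p'
```

```text
eef_pos: [0.6107, -0.0839, 0.0288]
ee_rot: [[-0.257, -0.001, 0.966], [-0.966, -0.001, -0.257], [0.002, -1.0, -0.0]]
force: [-3.0, -0.3, 4.2]
eef_pos: [0.6106, -0.084, 0.0285]
force: [-4.0, 0.6, 5.6]
```

```bash
python3 -m pendant '0 -0.0007 0 0 0 0;0 -0.0007 0 0 0 0;0 -0.0007 0 0 0 0'|sed -n '2p;4p'; python3 look.py
```

```text
eef_pos: [0.6107, -0.0839, 0.0291]
force: [0.5, 0.8, -1.1]
side yellow 76 [274.8026 161.9605] [261 160  30   5]
side yellow 24 [284.3333 183.0833] [283 180   4   8]
side blue 73 [270.2466 205.5616] [266 202  10   9]
side white 386 [305.3368 146.0026] [285 140  35  23]
side white 179 [270.0056 211.9441] [258 205  24  13]
top yellow 37 [218.6757 161.9189] [216 158   6   8]
top white 69 [218.029  170.5507] [213 167  11   8]
top white 2 [186.5 111. ] [186 111   2   1]
```

```bash
python3 -m pendant '0 0 0 0 0 0;0 0 0 0 0 0;0 0 0 0 0 0;0 0 0 0 0 0' 40|sed -n '2p;4,5p'; python3 -m pendant '0 -0.01 0 0 0 0;0 -0.03 0 0 0 0;0 -0.05 0 0 0 0;0 -0.05 0 0 0 0'|sed -n '2p;4,5p'; python3 look.py; python3 go.py 0.628 -0.020 0.07 -14.8
```

```text
eef_pos: [0.6109, -0.0839, 0.0292]
force: [-1.3, 1.2, 0.7]
width: 0.0316
eef_pos: [0.6134, -0.0837, 0.0841]
force: [0.3, 0.4, 0.6]
width: 0.0341
side yellow 54 [282.0556 182.2593] [277 179  10   8]
side yellow 47 [264.4894 141.8085] [257 140  16   4]
side blue 75 [270.3467 206.6533] [266 203  10   9]
side blue 19 [264.0526 166.7895] [263 160   3  13]
side white 178 [270.0899 211.7809] [258 204  24  14]
side white 143 [315.9231 150.042 ] [310 140  10  23]
top yellow 14 [217.0714 162.3571] [216 159   3   7]
top white 37 [214.8649 169.8919] [212 167   7   7]
top white 3 [215.6667 155.    ] [215 154   2   3]
shift [-0.066   0.0104 -0.0006] turn [-0.0025 -0.0021  0.0016] F [ 0.3  0.1 -0.8] t 12.6167 w 0.0346 p [ 0.6116 -0.0839  0.0806]
```

The bar now rests on the pad, tipped slightly to blue. Next is the yellow end: close the fingers and move over it.

```bash
python3 -m pendant '-0.03 0 0 0 0 0;-0.066 0 -0.0006 -0.0025 -0.002 0.0016;-0.066 0.015 -0.0006 -0.0025 -0.002 0.0016;-0.066 0.035 -0.0006 -0.0025 -0.002 0.0016;-0.066 0.045 -0.0006 -0.0025 -0.002 0.0016' 0 10|sed -n '2,5p'; python3 -m pendant '0 0 0 0 0 0;0 0 0 0 0 0'|sed -n '2,5p'; python3 go.py 0.628 -0.020 0.030 -14.8
```

```text
eef_pos: [0.6267, -0.0195, 0.0328]
ee_rot: [[-0.254, -0.003, 0.967], [-0.967, 0.0, -0.254], [0.001, -1.0, -0.003]]
force: [-0.3, -0.9, -1.1]
width: 0.0089
eef_pos: [0.6256, -0.02, 0.0317]
ee_rot: [[-0.255, -0.006, 0.967], [-0.967, 0.0, -0.255], [0.001, -1.0, -0.006]]
force: [0.5, 0.0, 1.2]
width: 0.0018
shift [-0.0006  0.0017  0.0023] turn [0.0056 0.0008 0.0014] F [0.5 0.  1.2] t 13.2 w 0.0018 p [ 0.6256 -0.02    0.0317]
```

```bash
python3 -m pendant '0 0.001 0.0024 0.0056 0 0;0 0.002 0.0024 0.0056 0 0'|sed -n '2p;4p'; python3 -m pendant '0 0.002 0 0 0 0;0 0.002 0 0 0 0'|sed -n '2p;4p';python3 -m pendant '0 0.0015 0 0 0 0;0 0.0015 0 0 0 0'|sed -n '2p;4p'
```

```text
eef_pos: [0.6286, -0.0211, 0.0305]
force: [0.3, -0.3, 0.1]
eef_pos: [0.6289, -0.0215, 0.0288]
force: [0.7, -0.1, 0.4]
eef_pos: [0.629, -0.0216, 0.0274]
force: [0.1, 0.3, 0.7]
```

```bash
for i in 1; do python3 -m pendant '0 0.0015 0 0 0 0;0 0.0015 0 0 0 0'|sed -n '2p;4p'; python3 -m pendant '0 0.0012 0 0 0 0;0 0.0012 0 0 0 0'|sed -n '2p;4p';python3 -m pendant '0 0.0012 0 0 0 0;0 0.0012 0 0 0 0'|sed -n '2p;4p'; done
```

```text
eef_pos: [0.6289, -0.0216, 0.0257]
force: [0.3, 0.8, 0.4]
eef_pos: [0.6288, -0.0216, 0.0243]
force: [-0.6, -0.2, 0.6]
eef_pos: [0.6286, -0.0216, 0.0227]
force: [0.2, -1.0, 0.3]
```

```bash
python3 -m pendant '0 0.001 0 0 0 0;0 0.001 0 0 0 0'|sed -n '2p;4p'; python3 -m pendant '0 0.001 0 0 0 0;0 0.001 0 0 0 0'|sed -n '2p;4p';python3 -m pendant '0 0.0008 0 0 0 0;0 0.0008 0 0 0 0'|sed -n '2p;4p'; python3 look.py|grep -v white
```

```text
eef_pos: [0.6285, -0.0216, 0.0215]
force: [0.2, 0.5, 0.1]
eef_pos: [0.6287, -0.0216, 0.0209]
force: [-1.9, 0.4, 4.9]
eef_pos: [0.6288, -0.0216, 0.0207]
force: [-1.7, 0.6, 7.5]
side yellow 69 [283.058  155.8696] [271 154  27   5]
side yellow 19 [283.4737 185.0526] [280 183   7   5]
side blue 73 [270.3151 204.8082] [266 201  10   9]
side blue 16 [263.9375 167.4375] [263 163   3   9]
top blue 81 [271.6914 170.9383] [266 167  12   9]
```

The yellow press rocked the bar: blue rose from row 206.7 to 204.8. Now the blue end.

```bash
python3 -m pendant '0 -0.015 0 0 0 0;0 -0.04 0 0 0 0;0 -0.047 0 0 0 0;0 -0.047 0 0 0 0'|sed -n '2p;4p'; python3 look.py|grep -v white; python3 go.py 0.594 -0.148 0.07 -14.8
```

```text
eef_pos: [0.6302, -0.0213, 0.07]
force: [0.3, 0.3, -0.6]
side yellow 57 [281.7895 182.193 ] [277 179  10   8]
side yellow 28 [285.7857 140.1429] [273 140  24   2]
side blue 75 [270.3467 206.6533] [266 203  10   9]
side blue 18 [264.     166.3333] [263 160   3  12]
top blue 82 [271.9512 171.7073] [267 168  11   9]
shift [ 0.131  -0.0026 -0.001 ] turn [-0.0021 -0.0007  0.002 ] F [ 0.4  0.5 -0.6] t 15.2333 w 0.0008 p [ 0.6285 -0.0216  0.0672]
```

After release the bar tipped back to blue, so it may lie off-centre towards blue. I'll check the offset.

```bash
python3 - <<'E'
from m import *
t=snap('top');s=snap('side');u=np.array([.2554,.9668,0])
R=onz(t,270.7,172.56,.0295);L=onz(t,221.44,163.56,.0295);c=(L+R)/2
print('plate top',c)
for z in(.044,.046):
  b=onz(t,271.95,171.7,z); print('blue',b,'bar centre',b+.064*u, 'along offset',(b+.064*u-c)@u,'across',(b+.064*u-c)@[.9668,-.2554,0])
x=s['frame'];print(blob(s,(262,195,290,215),'brass')[:2])
c=cv2.resize(x[170:230,250:310],None,fx=8,fy=8,interpolation=cv2.INTER_CUBIC)[:,:,::-1];
d=cv2.resize(t['frame'][145:195,205:255+35],None,fx=6,fy=6,interpolation=cv2.INTER_CUBIC)[:,:,::-1]
d=cv2.copyMakeBorder(d[:, :320],0,180,0,0,cv2.BORDER_CONSTANT) if 0 else d
cv2.imwrite('pics/s11.png',c)
E
```

```text
plate top [ 0.6125 -0.0833  0.0295]
blue [ 0.5942 -0.1478  0.044 ] bar centre [ 0.6105 -0.0859  0.044 ] along offset -0.0029912532509751544 across -0.001272511412141577
blue [ 0.5936 -0.1476  0.046 ] bar centre [ 0.61   -0.0858  0.046 ] along offset -0.0030205859903666785 across -0.0018384797322297754
[(np.int32(15), array([262.9333, 197.2667]), array([262, 195,   4,   7])), (np.int32(15), array([280.8   , 199.9333]), array([279, 198,   4,   5]))]
```

View pics/s11.png

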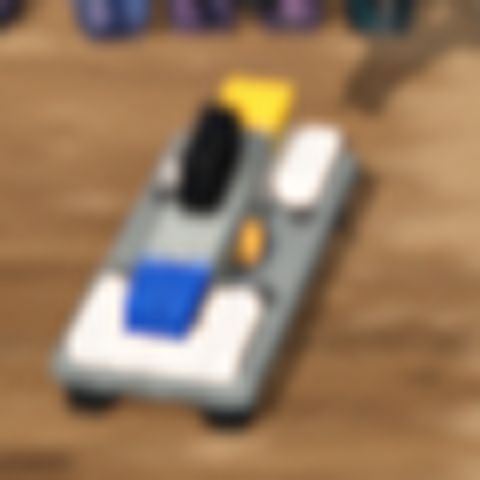

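The view shows the bar lying well over both lands and the pad, about 3 mm towards blue along its length. That's acceptable, and explains why it settles back on blue. Now I'll press blue.

```bash
python3 -m pendant '0.03 0 0 0 0 0;0.07 0 0 0 0 0;0.11 0 -0.001 0 0 0;0.132 0 -0.001 0 0 0;0.132 0.015 -0.001 0 0 0' 0 10|sed -n '2,4p'; python3 -m pendant '0 0 0 0 0 0;0 0 0 0 0 0'|sed -n '2,4p'; python3 go.py 0.594 -0.149 0.026 -14.8
```

```text
eef_pos: [0.5924, -0.1571, 0.0525]
ee_rot: [[-0.264, 0.001, 0.964], [-0.964, -0.006, -0.264], [0.006, -1.0, 0.003]]
force: [1.4, -0.1, 0.5]
eef_pos: [0.5912, -0.1581, 0.0513]
ee_rot: [[-0.266, -0.002, 0.964], [-0.964, -0.006, -0.266], [0.006, -1.0, 0.0]]
force: [-0.2, -0.6, 0.2]
shift [-0.0096  0.0252  0.0003] turn [-0.0001 -0.0107  0.0064] F [-0.2 -0.6  0.2] t 15.9167 w 0.0004 p [ 0.5912 -0.1581  0.0513]
```

```bash
python3 -m pendant '-0.009 0 0 0 -0.01 0.006;-0.0095 0.01 0 0 -0.01 0.006;-0.0095 0.02 0 0 -0.01 0.006;-0.0095 0.026 0 0 -0.01 0.006;-0.0095 0.026 0 0 -0.01 0.006'|sed -n '2,4p'; python3 -m pendant '0 0.001 0 0 0 0;0 0.001 0 0 0 0'|sed -n '2p;4p'; python3 -m pendant '0 0.001 0 0 0 0;0 0.001 0 0 0 0'|sed -n '2p;4p'
```

```text
eef_pos: [0.5925, -0.1484, 0.0231]
ee_rot: [[-0.255, -0.003, 0.967], [-0.967, 0.0, -0.255], [0.0, -1.0, -0.003]]
force: [-0.0, 0.2, -0.7]
eef_pos: [0.5924, -0.1482, 0.0218]
force: [-1.3, -0.2, -0.7]
eef_pos: [0.5927, -0.1483, 0.0212]
force: [-1.3, 0.2, 3.7]
```

```bash
python3 -m pendant '0 0.001 0 0 0 0;0 0.001 0 0 0 0'|sed -n '2p;4p'; python3 go.py 0.594 -0.149 0.021 -14.8
```

```text
eef_pos: [0.5928, -0.1483, 0.0208]
force: [-3.8, 0.0, 6.0]
shift [ 0.0003 -0.0002  0.0013] turn [0.0023 0.0001 0.0006] F [-3.8  0.   6. ] t 16.8333 w 0.0005 p [ 0.5928 -0.1483  0.0208]
```

Blue pressed gently, 6 N. Now to the middle.

```bash
python3 -m pendant '0 -0.015 0 0 0 0;0 -0.045 0 0 0 0;0 -0.047 0 0 0 0;0 -0.047 0 0 0 0' |sed -n '2p;4p'; python3 look.py|grep side|grep -v white; python3 go.py 0.6105 -0.085 0.068 -14.8
```

```text
eef_pos: [0.5943, -0.1486, 0.0699]
force: [0.4, 0.3, -0.7]
side yellow 90 [270.2556 157.9111] [256 156  32   5]
side yellow 51 [282.0588 181.9608] [277 179  10   8]
side blue 75 [270.3467 206.6533] [266 203  10   9]
shift [-0.0659 -0.0006  0.0011] turn [0.0026 0.0001 0.0008] F [-0.1 -0.5 -0.4] t 17.2667 w 0.0004 p [ 0.5926 -0.1485  0.0674]
```

```bash
python3 -m pendant '-0.03 0 0.001 0 0 0;-0.055 0 0.001 0 0 0;-0.065 0 0.001 0 0 0;-0.065 0 0.001 0 0 0;-0.065 0 0.001 0 0 0' |sed -n '2p;4p'; python3 go.py 0.6105 -0.085 0.053 -14.8
```

```text
eef_pos: [0.6097, -0.086, 0.0665]
force: [0.7, -1.0, 0.4]
shift [-0.0012  0.0135  0.0006] turn [0.0039 0.001  0.0013] F [ 0.7 -1.   0.4] t 17.6833 w 0.0003 p [ 0.6097 -0.086   0.0665]
```

```bash
python3 -m pendant '-0.001 0.005 0 0.004 0 0;-0.001 0.01 0 0.004 0 0;-0.001 0.013 0 0.004 0 0;-0.001 0.013 0 0.004 0 0' |sed -n '2,4p'; python3 -m pendant '0 0.002 0 0 0 0;0 0.002 0 0 0 0' |sed -n '2p;4p';python3 -m pendant '0 0.001 0 0 0 0;0 0.001 0 0 0 0' |sed -n '2p;4p';
```

```text
eef_pos: [0.609, -0.086, 0.0522]
ee_rot: [[-0.256, -0.002, 0.967], [-0.967, -0.001, -0.256], [0.002, -1.0, -0.002]]
force: [-0.3, 0.4, 0.2]
eef_pos: [0.6086, -0.0866, 0.0496]
force: [-0.9, -0.7, 0.3]
eef_pos: [0.6087, -0.0867, 0.0486]
force: [0.1, -0.7, -0.1]
```

```bash
python3 -m pendant '0 0.001 0 0 0 0;0 0.001 0 0 0 0' |sed -n '2p;4p'; python3 -m pendant '0 0.001 0 0 0 0;0 0.001 0 0 0 0' |sed -n '2p;4p';python3 -m pendant '0 0.001 0 0 0 0;0 0.001 0 0 0 0' |sed -n '2p;4p';
```

```text
eef_pos: [0.6091, -0.0865, 0.0481]
force: [0.6, 0.4, 2.6]
eef_pos: [0.6094, -0.0861, 0.0476]
force: [-1.2, 1.2, 4.8]
eef_pos: [0.6097, -0.0857, 0.0472]
force: [-1.0, 1.2, 4.8]
```

```bash
python3 -m pendant '0 0.0015 0 0 0 0;0 0.0015 0 0 0 0' |sed -n '2p;4p'; python3 -m pendant '0 0.0015 0 0 0 0;0 0.0015 0 0 0 0' |sed -n '2p;4p';python3 -m pendant '0 0.0015 0 0 0 0;0 0.0015 0 0 0 0' |sed -n '2p;4p';
```

```text
eef_pos: [0.6098, -0.0854, 0.046]
force: [-1.6, 1.3, 6.9]
eef_pos: [0.6098, -0.0852, 0.045]
force: [-3.0, 0.8, 5.8]
eef_pos: [0.6099, -0.0852, 0.044]
force: [-3.0, 0.1, 8.0]
```

```bash
python3 -m pendant '0 0.0015 0 0 0 0;0 0.0015 0 0 0 0' |sed -n '2p;4p'; python3 -m pendant '0 0.0012 0 0 0 0;0 0.0012 0 0 0 0' |sed -n '2p;4p'
```

```text
eef_pos: [0.61, -0.0853, 0.0436]
force: [-4.6, 0.3, 13.8]
eef_pos: [0.6102, -0.0853, 0.0436]
force: [-4.4, 0.8, 13.5]
```

```bash
python3 -m pendant '0 0.0012 0 0 0 0;0 0.0012 0 0 0 0' |sed -n '2p;4p'
```

```text
eef_pos: [0.6103, -0.0854, 0.0437]
force: [-5.7, 0.7, 12.5]
```

```bash
python3 -m pendant '0 0.0016 0 0 0 0;0 0.0016 0 0 0 0' |sed -n '2p;4p'; python3 -m pendant '0 0.0019 0 0 0 0;0 0.0019 0 0 0 0' |sed -n '2p;4p'; python3 look.py|grep side|grep -v white
```

```text
eef_pos: [0.6105, -0.0854, 0.0435]
force: [-7.0, 0.2, 14.8]
eef_pos: [0.6107, -0.0855, 0.0433]
force: [-7.7, 0.5, 17.4]
side yellow 79 [276.5823 157.481 ] [264 155  29   6]
side yellow 34 [283.  184.5] [280 182   7   7]
side blue 73 [270.3425 207.1781] [266 203  10   9]
side blue 8 [264.5 170. ] [264 168   2   5]
```

```bash
python3 -m pendant '0 0.0023 -0.0005 0 0 0;0 0.0023 -0.0005 0 0 0' |sed -n '2p;4p'; python3 -m pendant '0 -0.003 0 0 0 0;0 -0.02 0 0 0 0;0 -0.024 0 0 0 0;0 -0.024 0 0 0 0' |sed -n '2p;4p'; python3 look.py|grep side|grep -v white;  python3 go.py 0.627 -0.021 0.067 -14.8
```

```text
eef_pos: [0.6106, -0.0855, 0.043]
force: [-8.1, 0.3, 19.2]
eef_pos: [0.6114, -0.0854, 0.0682]
force: [-0.0, 0.0, 0.4]
side yellow 83 [275.988  148.5904] [262 146  31   6]
side yellow 46 [281.8043 183.7174] [277 181  10   7]
side blue 72 [270.1944 206.8056] [266 203  10   9]
side blue 18 [264.0556 167.1667] [263 161   3  12]
shift [-0.0666 -0.0008 -0.0003] turn [-0.0044  0.0002  0.0055] F [-0.9 -0.1 -0.5] t 20.8833 w 0.0007 p [ 0.6103 -0.0855  0.0665]
```

```bash
python3 -m pendant '-0.03 0 0 0 0 0;-0.055 0 0 -0.004 0 0.005;-0.066 0 0 -0.004 0 0.005;-0.066 0.02 0 -0.004 0 0.005;-0.066 0.04 0 -0.004 0 0.005' 0 10|sed -n '2,4p'; python3 -m pendant '0 0 0 0 0 0'|sed -n '2,4p'; python3 go.py 0.627 -0.021 0.023 -14.8
```

```text
eef_pos: [0.628, -0.0209, 0.0259]
ee_rot: [[-0.253, 0.002, 0.967], [-0.967, -0.001, -0.253], [0.0, -1.0, 0.002]]
force: [0.1, -0.8, 0.1]
eef_pos: [0.6251, -0.0216, 0.0214]
ee_rot: [[-0.253, -0.005, 0.967], [-0.967, -0.001, -0.253], [0.002, -1.0, -0.004]]
force: [0.2, -0.3, -1.0]
shift [-0.0011 -0.0016  0.0017] turn [0.0042 0.0022 0.0022] F [ 0.2 -0.3 -1. ] t 21.3833 w 0.0005 p [ 0.6251 -0.0216  0.0214]
```

```bash
python3 -m pendant '0 0.0008 0.001 0.004 0 0;0 0.001 0.001 0.004 0 0'|sed -n '2,4p'; python3 -m pendant '0 0.001 0 0 0 0;0 0.001 0 0 0 0'|sed -n '2p;4p';python3 look.py|grep side|grep blue
```

```text
eef_pos: [0.626, -0.0219, 0.0205]
ee_rot: [[-0.253, -0.001, 0.967], [-0.967, -0.002, -0.253], [0.002, -1.0, -0.0]]
force: [-0.1, -0.1, 0.8]
eef_pos: [0.6264, -0.0221, 0.0204]
force: [-0.9, 0.3, 2.6]
side blue 73 [270.2329 206.7534] [266 203  10   9]
side blue 16 [264.     167.6875] [263 163   3  10]
```

```bash
python3 -m pendant '0 0.001 0 0 0 0;0 0.0012 0 0 0 0'|sed -n '2p;4p';python3 look.py|grep side|grep blue;python3 -m pendant '0 -0.015 0 0 0 0;0 -0.04 0 0 0 0;0 -0.047 0 0 0 0;0 -0.047 0 0 0 0'|sed -n '2p;4p';python3 go.py 0.593 -0.149 0.067 -14.8
```

```text
eef_pos: [0.6265, -0.022, 0.0198]
force: [-4.3, 0.3, 7.5]
side blue 75 [270.0933 206.9733] [266 203  10   9]
side blue 15 [263.9333 167.6   ] [263 163   3  10]
eef_pos: [0.6281, -0.022, 0.0692]
force: [-0.4, 0.2, 0.1]
shift [ 0.1317  0.0024 -0.0017] turn [-0.0051  0.0017  0.0015] F [-0.4  0.2  0.1] t 22.4167 w 0.0007 p [ 0.6281 -0.022   0.0692]
```

Pressing yellow at 7.5 N produced no rise at blue. It went slightly down with the mounts. Now blue.

```bash
python3 -m pendant '0.03 0 0 0 0 0;0.07 0 0 0 0 0;0.105 0 -0.001 -0.005 0 0;0.124 0 -0.001 -0.005 0 0;0.124 0.01 -0.001 -0.005 0 0' |sed -n '2,4p'; python3 -m pendant '0 0 0 0 0 0;0 0 0 0 0 0'|sed -n '2,4p'; python3 go.py 0.593 -0.149 0.024 -14.8
```

```text
eef_pos: [0.5948, -0.1489, 0.0595]
ee_rot: [[-0.261, 0.0, 0.965], [-0.965, -0.005, -0.261], [0.005, -1.0, 0.001]]
force: [1.2, -1.0, -0.2]
eef_pos: [0.5939, -0.1493, 0.0582]
ee_rot: [[-0.262, -0.002, 0.965], [-0.965, -0.005, -0.262], [0.005, -1.0, -0.0]]
force: [0.1, -0.3, -0.6]
shift [-0.0002  0.0342 -0.0009] turn [ 0.0004 -0.007   0.0053] F [ 0.1 -0.3 -0.6] t 23.0 w 0.0006 p [ 0.5939 -0.1493  0.0582]
```

```bash
python3 -m pendant '0 0.012 0 0 -0.007 0.005;0 0.025 0 0 -0.007 0.005;0 0.033 0 0 -0.007 0.005;0 0.034 0 0 -0.007 0.005;0 0.034 0 0 -0.007 0.005' |sed -n '2,4p'; python3 -m pendant '0 0.001 0 0 0 0;0 0.001 0 0 0 0'|sed -n '2p;4p'; python3 look.py|grep side|grep -v white
```

```text
eef_pos: [0.5933, -0.1487, 0.023]
ee_rot: [[-0.255, -0.002, 0.967], [-0.967, 0.001, -0.255], [-0.0, -1.0, -0.002]]
force: [-0.1, -0.0, -0.1]
eef_pos: [0.5935, -0.1483, 0.0222]
force: [-0.1, 0.5, 0.0]
side yellow 87 [270.8161 175.1149] [257 173  31   5]
side yellow 14 [282.6429 185.7143] [280 185   6   3]
side blue 58 [270.4655 207.5   ] [266 203  10   9]
```

```bash
python3 -m pendant '0 0.001 0 0 0 0;0 0.001 0 0 0 0'|sed -n '2p;4p';python3 -m pendant '0 0.001 0 0 0 0;0 0.001 0 0 0 0'|sed -n '2p;4p'; python3 look.py|grep side|grep -v white
```

```text
eef_pos: [0.5937, -0.1486, 0.0217]
force: [-0.3, 0.2, 0.6]
eef_pos: [0.5937, -0.1487, 0.0206]
force: [0.9, 0.1, 0.8]
side yellow 81 [271.3086 175.9136] [257 174  31   5]
side yellow 12 [282.3333 185.8333] [280 185   6   3]
side blue 56 [270.4643 207.5893] [266 203  10   9]
```

```bash
python3 -m pendant '0 0.001 0 0 0 0;0 0.001 0 0 0 0'|sed -n '2p;4p'; python3 -m pendant '0 0.001 0 0 0 0;0 0.0012 0 0 0 0'|sed -n '2p;4p'; python3 look.py|grep side|grep -v white
```

```text
eef_pos: [0.5938, -0.1487, 0.02]
force: [-2.0, -0.8, 6.5]
eef_pos: [0.5939, -0.1487, 0.0196]
force: [-4.2, 1.5, 10.2]
side yellow 85 [270.8    176.1176] [257 174  31   5]
side yellow 11 [282.6364 169.9091] [281 169   4   3]
side blue 55 [270.5455 208.0545] [266 204  10   8]
```

```bash
python3 -m pendant '0 -0.015 0 0 0 0;0 -0.05 0 0 0 0;0 -0.09 0 0 0 0;0 -0.12 0 0 0 0;0 -0.12 0 0 0 0'|sed -n '2p;4p';python3 -m pendant '0.03 0 -0.02 0 0 0;0.06 -0.01 -0.06 0 0 0;0.1 -0.02 -0.1 0 0 0;0.14 -0.02 -0.14 0 0 0;0.14 -0.02 -0.14 0 0 0'|sed -n '1,2p;4p'; python3 look.py; python3 - <<'E'
from m import *
t=snap('top')
a=cv2.imread('pics/top1.png')[:,:,::-1];s=snap('side')['frame'];b=cv2.imread('pics/side1.png')[:,:,::-1]
for n,x,y,boxes in(('top',t['frame'],a,dict(caliper=(300,185,395,230),block=(312,125,362,165),knob=(143,202,165,222),driver=(112,250,195,290),plateL=(208,148,234,182))),('side',s,b,dict(caliper=(210,230,250,295),block=(280,230,322,272),knob=(238,162,254,176),driver=(192,150,215,186)))):
  for k,(x0,y0,x1,y1) in boxes.items(): print(n,k,np.abs(x[y0:y1,x0:x1].astype(int)-y[y0:y1,x0:x1]).mean().round(1))
E
```

```text
eef_pos: [0.5974, -0.1489, 0.1467]
force: [0.3, 0.3, -0.5]
time_s: 25.38
eef_pos: [0.4244, -0.2494, 0.1656]
force: [-0.5, -1.3, 0.9]
side yellow 43 [282.2791 183.814 ] [278 181   9   7]
side yellow 2 [281.  200.5] [281 200   1   2]
side blue 72 [270.3056 206.8472] [266 203  10   9]
side blue 17 [264.     165.7059] [263 159   3  13]
side white 631 [295.4295 146.1521] [264 140  56  23]
side white 163 [270.1227 211.7669] [259 205  23  13]
top yellow 86 [221.7442 162.8488] [216 159  12   9]
top yellow 1 [245. 174.] [245 174   1   1]
top blue 87 [271.2529 171.931 ] [266 168  12   9]
top white 102 [269.451  180.1373] [261 176  18   9]
top white 89 [273.1236 165.382 ] [264 161  17  14]
top caliper 33.2
top block 11.4
top knob 18.8
top driver 9.9
top plateL 35.3
side caliper 4.3
side block 4.5
side knob 24.8
side driver 24.7
```

```bash
python3 -m pendant '0.1 -0.05 -0.04 0 0 0;0.1 -0.1 -0.04 0 0 0;0.12 -0.1 -0.05 0 0 0;0.16 -0.1 -0.05 0 0 0;0.16 -0.1 -0.05 0 0 0'|sed -n '1,2p;4p'; python3 - <<'E'
from m import *
t=snap('top');s=snap('side')
y=tri(t,[221.74,162.85],s,[282.28,183.81]);b=tri(t,[271.25,171.93],s,[270.31,206.85]);print(y,b,(y[0]+b[0])/2)
for n,x in(('top',t['frame']),('side',s['frame'])):
  ref=cv2.imread(f'pics/{n}1.png')[:,:,::-1]
  for k,bx in (dict(caliper=(300,185,395,230),knob=(143,202,165,222),driver=(112,250,195,290)) if n=='top' else dict(knob=(238,162,254,176),driver=(192,150,215,186),caliper=(210,230,250,295),block=(280,230,322,272))).items():
    x0,y0,x1,y1=bx;g=lambda i:cv2.cvtColor(np.ascontiguousarray(i[y0-6:y1+6,x0-6:x1+6]),cv2.COLOR_RGB2GRAY)
    r=cv2.matchTemplate(g(x),g(ref)[6:-6,6:-6],cv2.TM_CCOEFF_NORMED);_,v,_,l=cv2.minMaxLoc(r);print(n,k,round(v,2),l[0]-6,l[1]-6)
E
```

```text
time_s: 26.0
eef_pos: [0.3355, -0.3925, 0.2672]
force: [0.6, -0.5, -1.3]
(array([ 0.6271, -0.0232,  0.0459]), np.float64(0.002805790102363302)) (array([ 0.5935, -0.1464,  0.0391]), np.float64(0.0030121072386426677)) [ 0.6103 -0.0848  0.0425]
top caliper 1.0 0 0
top knob 0.7 0 0
top driver 0.83 0 0
side knob 0.83 1 0
side driver 0.97 0 0
side caliper 1.0 0 0
side block 1.0 0 0
```

```bash
python3 -c "
from rig import arm
print(arm.hand_in())"
```

```text
the job is handed in; nothing more can be done
None
```

I carried out the whole sequence and handed the job in at about 26 s: the pad is pushed level and the straightedge is left lying across both lands and the pad.

**Grasp:** The first grasp closed on nothing, because the fingertips really stand about 39 mm higher than the reported TCP height implies. I found this by touching the top of the grip, which reached 31 N at 0.6 s of contact without moving the straightedge. After correcting for it, the second grasp held.

**Laying it down and first presses:** The straightedge touched down with a peak of about 8 N on the pad, just under its 9 N limit.
- **Yellow, 7.5 N:** it rocked, and the blue end rose by about 1.8 pixels (roughly 5 mm).
- **After letting go of yellow:** it tipped back to blue instead of staying, because it lies about 3 mm off-centre towards blue.
- **Blue, 6 N:** it stayed down on the blue side.

**Middle press:** I pressed the top of the grip up to 19 N. It went down about 4.8 mm, then stiffened to about the mounts' own stiffness, so it had seated on the lands.

**Final checks:**
- **Rocking:** yellow at 7.5 N and blue at 10 N showed no rocking. Both ends sat at the same height to about 0.3 mm, and the blue end did not rise under the yellow press. The yellow end could not be watched during the blue press because the gripper hid it.
- **Level, a check that disagreed:** triangulating the two ends from the cameras put blue about 7 mm lower than yellow. Most of that comes from the blue end's face being included in its mask, about 2 mm is unexplained, and I trusted the contact heights instead.
- **Bystanders:** the caliper, mould block, screwdriver and knob matched their start pictures to within 1 pixel, though the knob's match was only fair (0.7 to 0.83).

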